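Lock a sprung tilt plate level

ROBOT

A 6-joint arm with a two-finger parallel gripper is mounted at the origin on a cart in front of the work surface, level with it; the furniture and walls round the work are solid. World frame = base frame: x ahead of the robot, y to its left, z up, the work surface at z = 0. Lengths are in mm, angles in rad, forces in N, time in s.
With the tool pointing down it reaches from about 350 to 875 mm from the base axis. Payload 4.2 kg.
Tool frame: the origin (TCP) lies on the centre line of the jaws, within the pads' length; the fingertips stand 22 mm ahead of it and the grasp point (between the pads) lies 3 mm ahead of it; z points along the fingers, y is the line along which they close (so a half turn about z gives the same grasp; the last joint's range is limited). The gripper opens to 87 mm and grips with 3 to 60 N. Pads are 19 mm wide; open, the fingers measure 117 mm over their backs; the gripper's body (75 mm by 190 mm) begins 51 mm behind the grasp point.
Start: joints at [1.43, 0.385, 0.008, 0, -1.194, -0.259], TCP at [243.238, 575.704, 244.55] pointing down, gripper open.
Joint ranges: [-3.14, 3.14], [-1.21, 2.06], [-1.07, 1.41], [-3.16, 2.05], [-2.99, -0.16], [-3.1, 3.1]. Speed limits (rad/s): [2.79, 2.79, 3.14, 3.14, 3.14, 3.14].

INTERFACE

Orientations are given as a unit quaternion [x, y, z, w].
In Python, from rig import * gives the robot as it stands. The module is installed in compiled form; this text tells all that it offers.
- The arm moves only by the tool send_rows, never from a script. Its argument "motion" is one flat list of numbers, 5 for each row, row after row: the shift along the tool's x, y, z normalised to -1 to 1, where 1 is 80 cm, then the turn about the tool's z normalised to -1 to 1, where 1 is pi/2 rad, then the closure, from -1 (fully open) to 1 (shut), so that 0 is half open. A call has 1 to 8 rows; each row is the pose to reach, as a shift and turn from the pose commanded when the call began, along the tool's axes at that moment; what a row does not reach only later rows make up. A row lasts 1/8 s, in which the tool goes at most 62.5 mm and 10.7 degrees, less where a joint would pass 70% of its speed; a pose out of reach is approached as far as the arm can. A call with a number of a shift or a turn outside -1 to 1 is refused whole. A call with a gripper value outside its range is refused whole. The fingers move at their own pace and stop on an object; the grip force is fixed at half the most. Time passes only in rows, so rows that repeat a pose let the fingers close. It gives the time, the measured TCP pose, the force, the opening and the grip force at its end, in the units of the state.
- sense(): the state, without advancing time (a new reading comes with each control period).
- grab_frame(name): name is "side" or "top"; returns the picture (420x560x3 uint8, red, green, blue); there is no depth.
- camera_params(name): a dict with "fx", "fy", "cx", "cy" (pixels), "pose" (4x4, takes a point from camera to world coordinates). Camera axes: x right, y up, looking along -z (the intrinsics and any distortion apply to the point x, -y, -z); pixel columns grow to the right and rows downward; lengths in mm; the calibration is good to about 2 mm. A picture is of the moment at which its call begins. camera_params takes no time and is no camera call.
- job_done(): hands the job in; it is judged then, once.
The state is a dict: "time": time; "q": joint angles; "joint_vel": joint speeds; "joint_efforts": joint torques, N m; "ee_pos": TCP position; "orientation": TCP orientation; "ft_force": force on the tool from outside, world axes, zero at the start; "torque": the same for the moment, N m; "gripper_width": finger opening in mm; "finger_force": force on a finger pad.
Only numpy, scipy, OpenCV 4.12 (cv2) and the standard library are available. Lean on these libraries where they do the work, as an engineer would, in place of code of your own. Each camera call takes 0.05 s, during which the arm holds its last target. There are 200 camera calls.

TASK

Press the front of the sprung tilt plate gently down onto its stop bar so that it lies level, and while holding it down slide its lock bolt all the way home under the keeper; then let go, so that the bolt alone keeps the plate level. Feel for the stop, coming down slowly, and never press the plate down with more than about 25 N, and leave the bearing and the V-block that stand on the fixture's base where they are.

Things in the scene. Friction and masses are not known exactly. Their poses are not given: they have to be found in the camera images.
- fixture: tilt fixture, fixed: dark steel base 190 (x) x 210 (y) mm on feet, its top 20 mm above the origin. Origin: centre of the base in plan, 0-12 mm above the bench. x is level, from the plate's free front edge to its hinge, y to the keeper, z up. Keeper: steel bracket with a roof, 40 mm wide, beside the plate's front corner, mouth centre at about (-65,55,64) mm, top at about 78 mm
- tilt_plate: aluminium plate 140x100x8 mm, an armature clamped on it (to 33 mm above it). Origin: middle of its hinge (far edge), at (65,0,56) mm in the fixture frame; axes as the fixture's when level. A spring holds its front up, 0.18-0.32 rad (about +y). Pressed at the knob, about 6-11 N bring it down to a rigid stop bar, where force climbs steeply. Let go unlocked it springs up
- knob_base (a point): centre of the top face of the flange of the lock bolt's knob. Flange 26 mm across, 5 mm thick; on it stands a round stem 16 mm across, 30 mm tall, to grip or push; it stays square to the plate. Plate quite level and bolt open: at (-65,-12,78) mm in the fixture frame. The armature's saddles begin 57 mm behind it
- lock_bolt (a joint): travel of the lock bolt (steel bar 84x16x8 mm in rails across the plate's front) to the keeper, +y: 0 open, 0.026 m home. Drags with 3 N, stays where left; its tongue leads the knob by 58 mm. Stop bar and keeper are one bracket, whose height is set anew by up to 5 mm either way and not measured: the tongue passes under the roof, with 1.8 mm to spare, only while the plate is pressed onto the bar
- base_bearing: loose ball bearing, 35 mm across, 11 mm high, lying on the fixture's base beside the plate on the side away from the keeper; origin: centre of its underside; to be left alone
- base_block: loose grey steel V-block, 36 x 50 x 34 mm high, standing on the fixture's base, same side as the bearing, nearer the front; origin: centre of its underside; to be left alone

How it is judged (in metres and radians):
On the way, in this order (a step that is already met when the one before it is completed fails the run):
1. the plate is pressed down level while the bolt is still open (angle between tilt_plate's own z axis and vertical below 0.06 rad and value of joint lock_bolt below 0.012 m), for 0.1 s.
2. the bolt is slid home under the keeper (angle between tilt_plate's own z axis and vertical below 0.06 rad and value of joint lock_bolt above 0.021 m), for 0.1 s.
At the end, for the whole second after the job is handed in: the plate rests level to within 0.06 rad (3.4 degrees), held by the bolt, which is at least 21 mm along its 26 mm travel; the robot has let go; the bearing and V-block on the base lie within 20 mm of where they were (all of step 2 and angular speed of tilt_plate below 0.05 rad/s and distance of each of base_bearing, base_block from where it was at the start of the episode below 0.02 m); the robot touches nothing.
It fails at once if the plate is pressed down with well over 25 N, so that it bears on its stop bar with over 26 N (contact force between stop_bar and tilt_plate above 26 N).
It fails at once if the bearing or the V-block on the base is shoved more than 20 mm (distance of any of base_bearing, base_block from where it was at the start of the episode above 0.02 m).
It also fails if it takes over 43 s, if anything falls off the work surface, if the arm or the gripper's body presses on something with over 40 N, if the wrist force passes 120 N, or if a joint passes its speed limit or range.

## Working session

There is one attempt and no reset: what is moved stays moved. The work goes in short steps, Python scripts to look and compute and a tool call to move; the robot and the scene stay as the last step left them, time stands still between calls to the robot, and variables do not carry over. Pictures are saved under pics/ and viewed, at most 10 in all, crops included, and the job is handed in when it is done.

Besides the shell and the picture viewer there is one more tool, called after "Emit:" as name(argument=value, ...) on one line, values as JSON. send_rows: Moves the arm, as the interface text tells. Scaled input: -1 to 1 covers 80 cm each way for a shift and pi/2 rad each way for a turn. Its arguments: {"type":"object","properties":{"motion":{"type":"array","items":{"type":"number"}}},"required":["motion"]}

```bash
mkdir -p pics
python3 - <<'E'
from rig import *
import cv2,numpy as np
for n in("side","top"):
    cv2.imwrite(f"pics/{n}0.png",grab_frame(n)[:,:,::-1]); c=camera_params(n); print(n,{k:c[k] for k in c if k!='pose'},np.round(c['pose'],3).tolist())
s=sense();print(s['time'],s['ee_pos'],s['orientation'],s['ft_force'],s['gripper_width'])
E
```

```text
side {'fx': 394.7279596676323, 'fy': 394.7279596676323, 'cx': 275.1337096856893, 'cy': 211.41713946913794} [[0.973, 0.148, -0.176, 367.665], [-0.23, 0.629, -0.743, -610.328], [0.001, 0.764, 0.646, 636.858], [0.0, 0.0, 0.0, 1.0]]
top {'fx': 541.1950486259279, 'fy': 541.1950486259279, 'cx': 283.72917648995644, 'cy': 211.44461470982029} [[-0.016, 0.989, -0.147, 392.867], [-1.0, -0.013, 0.021, 32.913], [0.019, 0.147, 0.989, 951.832], [0.0, 0.0, 0.0, 1.0]]
0.1 [243.05575373 575.2680485  243.57373536] [ 9.80071310e-01 -1.98643495e-01 -1.34882279e-04  9.85679227e-04] [ 0.75769272 -0.36604548  0.00609319] 86.9988662908807
```

View pics/side0.png

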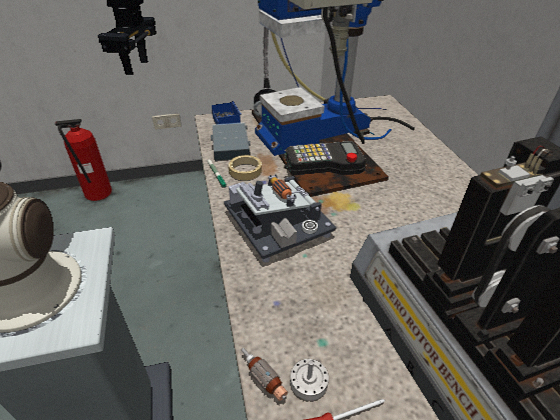

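View pics/top0.png

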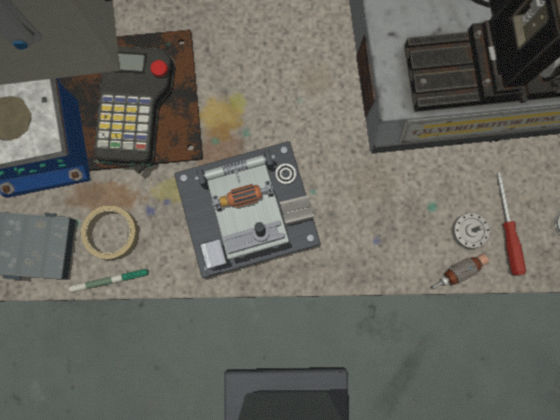

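The top view shows the fixture near (248,208) with its keeper at (213,252) and the knob at about (260,230). The V-block is at (297,210) and the bearing at (286,174). I'll enlarge both views.

Run:
```python
import cv2,numpy as np
a=cv2.imread("pics/top0.png")[135:285,165:330]; b=cv2.imread("pics/side0.png")[165:270,215:345]
a=cv2.resize(a,None,fx=3.6,fy=3.6,interpolation=2)[:540,:]; b=cv2.resize(b,(0,0),fx=6,fy=5.7,interpolation=2)
cv2.imwrite("pics/c1.png",a);cv2.imwrite("pics/c2.png",b);print(a.shape,b.shape)
```

```text
(540, 594, 3) (598, 780, 3)
```

View pics/c1.png

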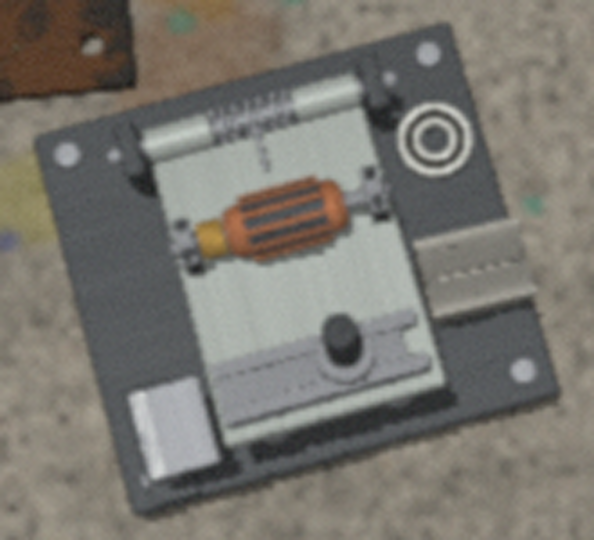

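View pics/c2.png

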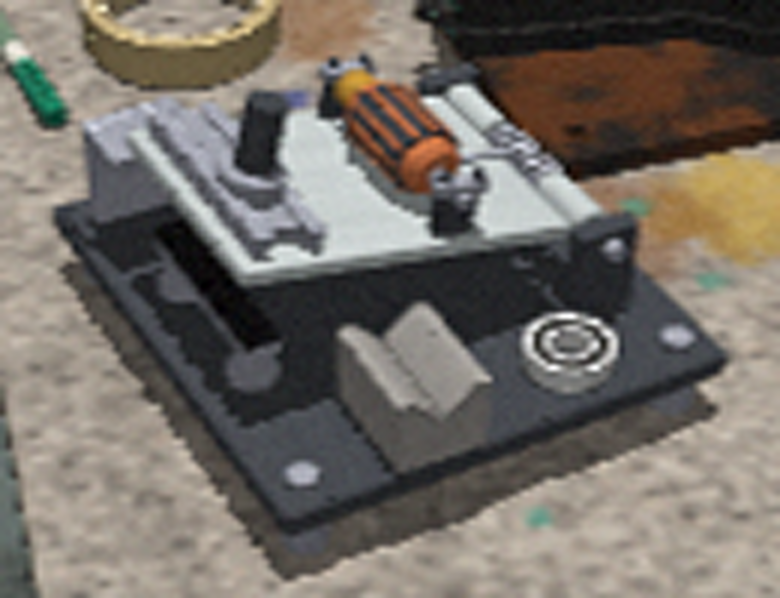

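The crops clearly show the base corners, knob stem, keeper, V-block and bearing. I'll fit the fixture pose and tilt to the corner and knob pixels from both views.

```bash
cat > h.py <<'E'
from rig import *
import numpy as np
from scipy.optimize import least_squares
from scipy.spatial.transform import Rotation as R
def proj(c,P):
    T=c['pose'];p=(np.asarray(P)-T[:3,3])@T[:3,:3]
    return np.array([c['cx']+c['fx']*p[0]/-p[2],c['cy']-c['fy']*p[1]/-p[2]])
def w(p,P): return R.from_euler('z',p[2]).apply(P)+[p[0],p[1],p[3]]
def pl(p,P): return w(p,R.from_euler('y',p[4]).apply(P)+[65,0,56])
E
cat > fit.py <<'E'
from h import *
ct,cs=camera_params('top'),camera_params('side')
for c in(ct,cs): c['pose']=np.array(c['pose'])
T=lambda u,v:np.array([165+u/3.6,135+v/3.6]);S=lambda u,v:np.array([215+u/6,165+v/5.7])
B=[(ct,T(38,143),(95,105,20)),(ct,T(449,25),(95,-105,20)),(ct,T(557,397),(-95,-105,20)),(ct,T(137,515),(-95,105,20)),
(cs,S(287,522),(-95,-105,20)),(cs,S(722,352),(95,-105,20)),(cs,S(58,207),(-95,105,20))]
K=[(ct,T(342,328),(-130,-12,52)),(cs,S(267,97),(-130,-12,52)),(ct,T(346,357),(-130,-12,22)),(cs,S(257,180),(-130,-12,22)),(cs,S(245,280),(-140,-50,-4)),(ct,T(228,443),(-140,50,0)),(ct,T(443,387),(-140,-50,0))]
f=lambda p:np.concatenate([proj(c,w(p,P))-m for c,m,P in B]+[proj(c,pl(p,P))-m for c,m,P in K])
r=least_squares(f,[500,80,0.2,6,0.25],loss='soft_l1');p=r.x
print(p.round(3));print(f(p).reshape(-1,2).round(1).tolist())
for q in(p,np.r_[p[:4],0]): print('base',pl(q,(-130,-12,22)).round(1),'top',pl(q,(-130,-12,52)).round(1))
print('keeper',w(p,(-65,55,78)).round(1))
s=sense();M=R.from_quat(s['orientation']).as_matrix();print(M.round(3).tolist());print(s['ee_pos'])
E
python3 fit.py
```

```text
[5.33922e+02 7.58300e+01 2.70000e-01 1.16610e+01 2.33000e-01]
[[-1.9, -0.5], [0.3, -0.4], [1.9, 0.1], [-0.6, 2.3], [-1.8, 0.4], [0.3, 0.6], [-2.9, 0.4], [0.2, 0.9], [-0.6, 0.5], [0.8, -0.7], [-1.5, -2.1], [2.3, 0.9], [-1.6, -3.2], [-0.2, -5.5]]
base [482.8  49.2 119.1] top [489.5  51.1 148.3]
base [474.5  46.9  89.7] top [474.5  46.9 119.7]
keeper [456.6 111.5  89.7]
[[0.921, -0.389, -0.001], [-0.389, -0.921, -0.002], [0.0, 0.002, -1.0]]
[243.05575373 575.2680485  243.57373536]
```

The fit is consistent: yaw 0.27 rad, z0 about 11.7 mm, tilt 0.233 rad and residuals around 2 px. I'll go to a point above the knob and line up the closing line with the fixture's y axis.

Emit:
send_rows(motion=[0.07,0.063,0.007,-0.1,0,0.14,0.126,0.014,-0.2,0,0.21,0.189,0.021,-0.3,0,0.27,0.245,0.028,-0.4265,0,0.34,0.308,0.035,-0.4265,0,0.41,0.37,0.042,-0.4265,0,0.48,0.434,0.05,-0.4265,0,0.535,0.486,0.055,-0.4265,0])

```text
time: 1.1
ee_pos: [452.8, 123.3, 206.4]
orientation: [0.991, 0.135, 0.0, -0.0]
ft_force: [1.7, 1.1, 0.2]
gripper_width: 44.1
finger_force: 0.0
```

Emit:
send_rows(motion=[0,0,0,0,0,0,0,0,0,0,0,0,0,0,0])

```text
time: 1.48
ee_pos: [452.1, 126.3, 206.6]
orientation: [0.991, 0.136, 0.0, -0.0]
ft_force: [-0.7, 0.7, -0.5]
gripper_width: 43.4
finger_force: 0.0
```

Run:
```python
from h import *
import cv2
a=grab_frame('top')[135:285,165:330,::-1];b=grab_frame('side')[135:240,215:345,::-1]
a=cv2.resize(a,(396,360),interpolation=2);b=cv2.resize(b,(396,360),interpolation=2)
cv2.imwrite('pics/d1.png',np.hstack([a,b]))
s=sense();print(s['ee_pos'],R.from_quat(s['orientation']).as_matrix().round(3).tolist(),s['ft_force'])
```

```text
[452.11423514 126.46768385 206.69112853] [[0.963, 0.269, 0.0], [0.269, -0.963, 0.0], [0.0, -0.0, -1.0]] [-0.22419605 -0.03065987  0.36793229]
```

View pics/d1.png

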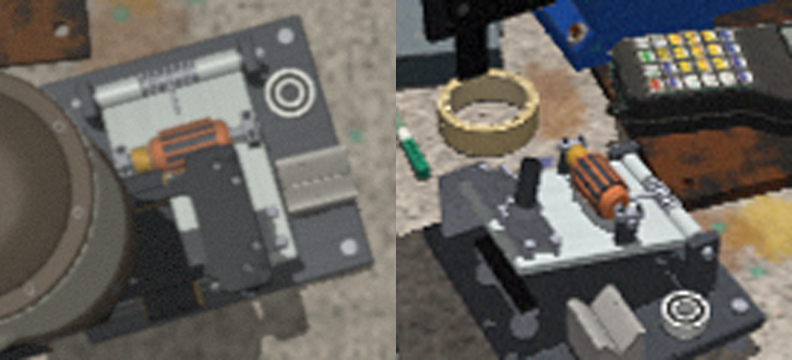

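The gripper is at the side of the plate with fingertips about 185 mm up, clear of everything. Next I'll move over the knob, descend and grip the stem.

Emit:
send_rows(motion=[0.008,0.052,0,0,0,0.015,0.1034,0,0,0,0.015,0.1034,0,0,0,0.015,0.1034,0.025,0,0,0.015,0.1034,0.05,0,0,0.015,0.1034,0.068,0,0,0.015,0.1034,0.073,0,0,0.015,0.1034,0.073,0,0])

```text
time: 2.58
ee_pos: [486.3, 49.2, 148.4]
orientation: [0.991, 0.135, 0.0, 0.0]
ft_force: [0.1, -0.3, 0.1]
gripper_width: 43.2
finger_force: 0.0
```

Run:
```python
from h import *
import cv2
b=grab_frame('side')[145:225,225:315,::-1]
cv2.imwrite('pics/d2.png',cv2.resize(b,(675,600),interpolation=2))
s=sense();print(s['ee_pos'],s['ft_force'])
```

```text
[486.48934771  49.11853264 148.70625163] [1.02961972 0.23120167 0.18137039]
```

View pics/d2.png

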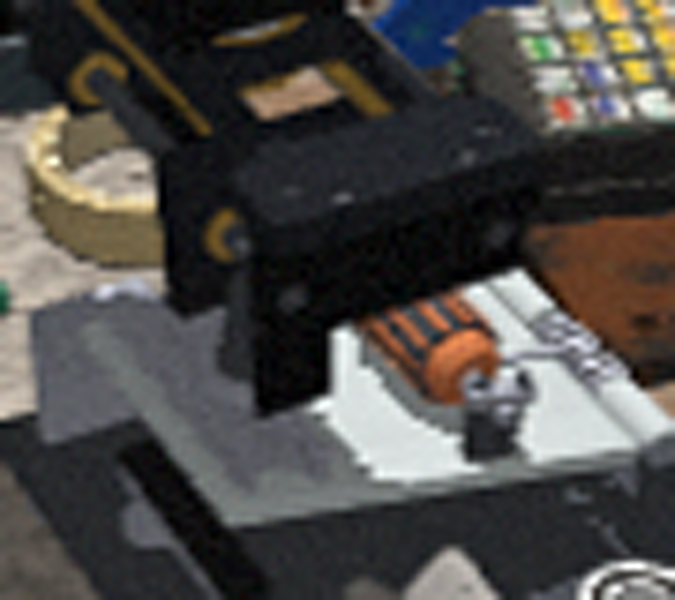

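The near finger at (290,400) hides the stem and the far one is at (235,370), so they seem to straddle it. I'll close.

Emit:
send_rows(motion=[0,0,0,0,0.5,0,0,0,0,0.6,0,0,0,0,0.75,0,0,0,0,0.8,0,0,0,0,0.8])

```text
time: 3.25
ee_pos: [485.6, 50.2, 148.1]
orientation: [0.991, 0.134, 0.0, -0.001]
ft_force: [-3.8, 8.3, 0.1]
gripper_width: 15.1
finger_force: 30.0
```

Emit:
send_rows(motion=[-0.0013,-0.0012,0.0025,0,0.8,-0.0026,-0.0012,0.005,0,0.8,-0.0039,-0.0012,0.0075,0,0.8,-0.005,-0.0012,0.01,0,0.8,-0.0063,-0.0012,0.0125,0,0.8,-0.0075,-0.0012,0.015,0,0.8])

```text
time: 4.0
ee_pos: [480.7, 49.0, 137.1]
orientation: [0.991, 0.135, 0.001, -0.001]
ft_force: [-2.9, 5.5, 5.7]
gripper_width: 15.1
finger_force: 30.0
```

Emit:
send_rows(motion=[-0.001,-0.0006,0.0025,0,0.8,-0.002,-0.0006,0.005,0,0.8,-0.003,-0.0006,0.0075,0,0.8,-0.004,-0.0006,0.01,0,0.8])

```text
time: 4.5
ee_pos: [478.0, 48.4, 129.5]
orientation: [0.991, 0.135, 0.002, -0.001]
ft_force: [-2.7, 4.2, 7.1]
gripper_width: 15.1
finger_force: 30.0
```

Emit:
send_rows(motion=[-0.0004,0,0.00125,0,0.8,-0.0008,0,0.0025,0,0.8,-0.0012,0,0.00375,0,0.8])

```text
time: 4.88
ee_pos: [477.2, 48.1, 126.7]
orientation: [0.991, 0.135, 0.002, -0.001]
ft_force: [-2.7, 4.6, 7.4]
gripper_width: 15.0
finger_force: 30.0
```

Emit:
send_rows(motion=[-0.0004,0,0.00125,0,0.8,-0.0008,0,0.0025,0,0.8])

```text
time: 5.12
ee_pos: [476.6, 48.0, 124.7]
orientation: [0.991, 0.135, 0.002, -0.001]
ft_force: [-2.3, 2.4, 8.0]
gripper_width: 14.6
finger_force: 30.0
```

Emit:
send_rows(motion=[-0.0004,0,0.00125,0,0.8])

```text
time: 5.25
ee_pos: [476.3, 47.9, 123.8]
orientation: [0.991, 0.135, 0.002, -0.001]
ft_force: [-2.8, 4.1, 8.7]
gripper_width: 14.7
finger_force: 30.0
```

Emit:
send_rows(motion=[-0.0004,0,0.00125,0,0.8])

```text
time: 5.38
ee_pos: [476.0, 47.8, 122.8]
orientation: [0.991, 0.135, 0.002, -0.001]
ft_force: [-3.6, 4.0, 9.0]
gripper_width: 15.3
finger_force: 30.0
```

Emit:
send_rows(motion=[-0.0004,0,0.00125,0,0.8])

```text
time: 5.5
ee_pos: [475.8, 47.8, 121.8]
orientation: [0.991, 0.135, 0.002, -0.001]
ft_force: [-3.4, 3.6, 8.5]
gripper_width: 15.0
finger_force: 30.0
```

Emit:
send_rows(motion=[-0.0004,0,0.001,0,0.8])

```text
time: 5.62
ee_pos: [475.6, 47.7, 121.1]
orientation: [0.991, 0.135, 0.002, -0.001]
ft_force: [-2.1, 4.0, 9.4]
gripper_width: 14.9
finger_force: 30.0
```

Emit:
send_rows(motion=[-0.0003,0,0.001,0,0.8])

```text
time: 5.75
ee_pos: [475.4, 47.7, 120.3]
orientation: [0.991, 0.135, 0.002, -0.001]
ft_force: [-2.9, 4.0, 9.1]
gripper_width: 15.0
finger_force: 30.0
```

Emit:
send_rows(motion=[-0.0003,0,0.001,0,0.8])

```text
time: 5.88
ee_pos: [475.2, 47.6, 119.6]
orientation: [0.991, 0.135, 0.002, -0.001]
ft_force: [-2.7, 3.1, 9.1]
gripper_width: 15.0
finger_force: 30.0
```

Emit:
send_rows(motion=[-0.0003,0,0.0008,0,0.8])

```text
time: 6.0
ee_pos: [475.1, 47.6, 118.9]
orientation: [0.991, 0.135, 0.002, -0.001]
ft_force: [-3.1, 3.3, 9.1]
gripper_width: 15.1
finger_force: 30.0
```

Emit:
send_rows(motion=[-0.0003,0,0.0008,0,0.8])

```text
time: 6.12
ee_pos: [474.9, 47.5, 118.4]
orientation: [0.991, 0.135, 0.003, -0.001]
ft_force: [-2.2, 3.7, 9.5]
gripper_width: 14.9
finger_force: 30.0
```

Emit:
send_rows(motion=[-0.0003,0,0.0008,0,0.8])

```text
time: 6.25
ee_pos: [474.8, 47.5, 117.8]
orientation: [0.991, 0.135, 0.003, -0.001]
ft_force: [-2.6, 3.2, 9.4]
gripper_width: 15.2
finger_force: 30.0
```

Emit:
send_rows(motion=[-0.0003,0,0.0008,0,0.8])

```text
time: 6.38
ee_pos: [474.6, 47.5, 117.2]
orientation: [0.991, 0.135, 0.003, -0.001]
ft_force: [-1.8, 4.2, 10.2]
gripper_width: 15.0
finger_force: 30.0
```

Emit:
send_rows(motion=[-0.0003,0,0.0008,0,0.8])

```text
time: 6.5
ee_pos: [474.5, 47.4, 116.6]
orientation: [0.991, 0.135, 0.003, -0.001]
ft_force: [-2.3, 4.1, 9.7]
gripper_width: 15.0
finger_force: 30.0
```

Run:
```python
from h import *
import cv2
b=grab_frame('side')[165:270,215:345,::-1]
cv2.imwrite('pics/d3.png',cv2.resize(b,(780,598),interpolation=2))
s=sense();print(s['ee_pos'],s['ft_force'])
```

```text
[474.48828568  47.41415719 116.51343464] [-2.7901306   5.08547415  9.26315185]
```

View pics/d3.png

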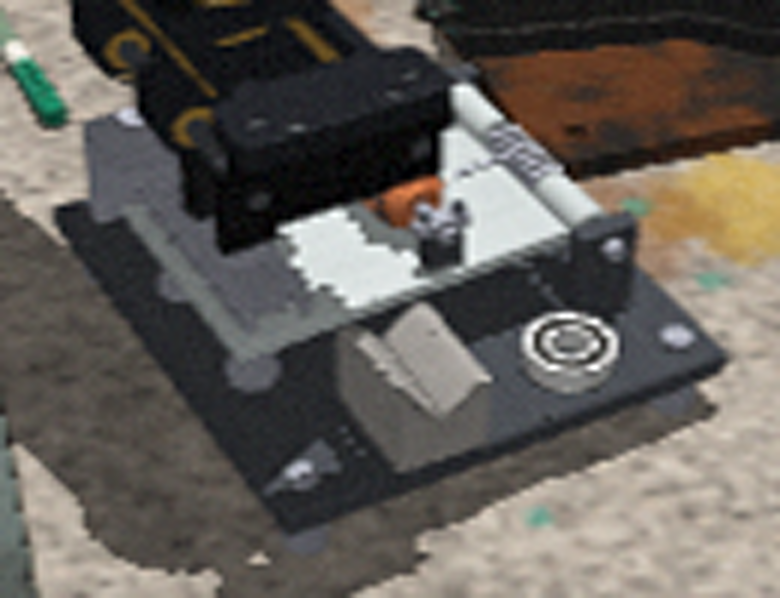

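The plate has come down with the grip. Its front corner is at (245,355) and looks almost level, and the stop bar is now hidden. There's no contact rise yet, so I'll keep coming down.

Emit:
send_rows(motion=[-0.0002,0,0.0008,0,0.8])

```text
time: 6.68
ee_pos: [474.5, 47.4, 116.4]
orientation: [0.991, 0.135, 0.003, -0.001]
ft_force: [-4.0, 4.3, 15.1]
gripper_width: 15.0
finger_force: 30.0
```

Emit:
send_rows(motion=[-0.0002,0,0.0007,0,0.8])

```text
time: 6.8
ee_pos: [474.5, 47.5, 116.3]
orientation: [0.991, 0.135, 0.003, -0.001]
ft_force: [-4.8, 4.2, 17.3]
gripper_width: 15.1
finger_force: 30.0
```

Emit:
send_rows(motion=[-0.0002,0,0.0007,0,0.8])

```text
time: 6.92
ee_pos: [474.5, 47.4, 116.3]
orientation: [0.991, 0.136, 0.003, -0.0]
ft_force: [-5.9, 5.1, 20.7]
gripper_width: 15.1
finger_force: 30.0
```

Stop reached, with about 21 N total and steep. Now I'll slide toward the keeper, which is tool −y.

Emit:
send_rows(motion=[0,-0.002,0,0,0.8,0,-0.004,0,0,0.8,0,-0.006,0,0,0.8,0,-0.008,0,0,0.8])

```text
time: 7.42
ee_pos: [473.2, 52.2, 116.3]
orientation: [0.991, 0.136, 0.003, 0.001]
ft_force: [-1.6, -2.6, 17.4]
gripper_width: 15.1
finger_force: 30.0
```

Emit:
send_rows(motion=[0,-0.0025,0,0,0.8,0,-0.005,0,0,0.8,0,-0.0075,0,0,0.8,0,-0.01,0,0,0.8])

```text
time: 7.92
ee_pos: [471.0, 59.9, 116.3]
orientation: [0.991, 0.136, 0.003, 0.001]
ft_force: [-1.1, -4.3, 16.3]
gripper_width: 14.8
finger_force: 30.0
```

Emit:
send_rows(motion=[0,-0.0025,0,0,0.8,0,-0.005,0,0,0.8,0,-0.0075,0,0,0.8])

```text
time: 8.3
ee_pos: [469.5, 65.8, 116.3]
orientation: [0.991, 0.136, 0.003, 0.001]
ft_force: [-1.3, -3.7, 17.6]
gripper_width: 15.6
finger_force: 30.0
```

Emit:
send_rows(motion=[0,-0.002,0,0,0.8,0,-0.004,0,0,0.8,0,-0.006,0,0,0.8])

```text
time: 8.68
ee_pos: [468.2, 70.4, 116.3]
orientation: [0.991, 0.136, 0.003, 0.001]
ft_force: [-2.0, -3.7, 16.3]
gripper_width: 15.1
finger_force: 30.0
```

Emit:
send_rows(motion=[0,-0.0015,0,0,0.8,0,-0.003,0,0,0.8])

```text
time: 8.93
ee_pos: [467.6, 72.7, 116.3]
orientation: [0.991, 0.136, 0.003, 0.001]
ft_force: [-2.2, -3.9, 17.0]
gripper_width: 15.3
finger_force: 30.0
```

Emit:
send_rows(motion=[0,-0.0012,0,0,0.8,0,-0.0024,0,0,0.8])

```text
time: 9.18
ee_pos: [467.3, 73.3, 116.3]
orientation: [0.991, 0.136, 0.003, 0.002]
ft_force: [2.7, -13.5, 15.5]
gripper_width: 15.4
finger_force: 30.0
```

End stop felt, so the bolt is home. I'll relieve the load, open a little and lift away.

Emit:
send_rows(motion=[0,0.002,-0.001,0,0.8,0,0.002,-0.001,0,0.6,0,0.002,-0.001,0,0.4,0,0.002,-0.001,0,0.4,0,0.002,-0.001,0,0.4])

```text
time: 9.8
ee_pos: [464.3, 73.2, 113.3]
orientation: [0.991, 0.135, -0.0, 0.0]
ft_force: [0.1, 0.6, 0.2]
gripper_width: 25.7
finger_force: 0.0
```

Emit:
send_rows(motion=[0,0,-0.02,0,0.4,0,0,-0.05,0,0.4,0,0,-0.1,0,0.4,0,0,-0.16,0,0.4,0,0,-0.2,0,0.4,0,0.05,-0.22,0,0.4,0,0.1,-0.22,0,0.4,0,0.1,-0.22,0,0.4])

```text
time: 10.8
ee_pos: [486.0, -5.5, 289.4]
orientation: [0.991, 0.133, -0.0, 0.0]
ft_force: [-0.6, -0.1, -0.3]
gripper_width: 26.2
finger_force: 0.0
```

Run:
```python
from h import *
import cv2
b=grab_frame('side')[165:270,215:345,::-1]
cv2.imwrite('pics/d4.png',cv2.resize(b,(780,598),interpolation=2))
s=sense();print(s['time'],s['ee_pos'],s['ft_force'])
```

```text
10.85 [485.74265122  -4.58629026 289.20963437] [-0.30042575  0.44501939 -0.25740954]
```

View pics/d4.png

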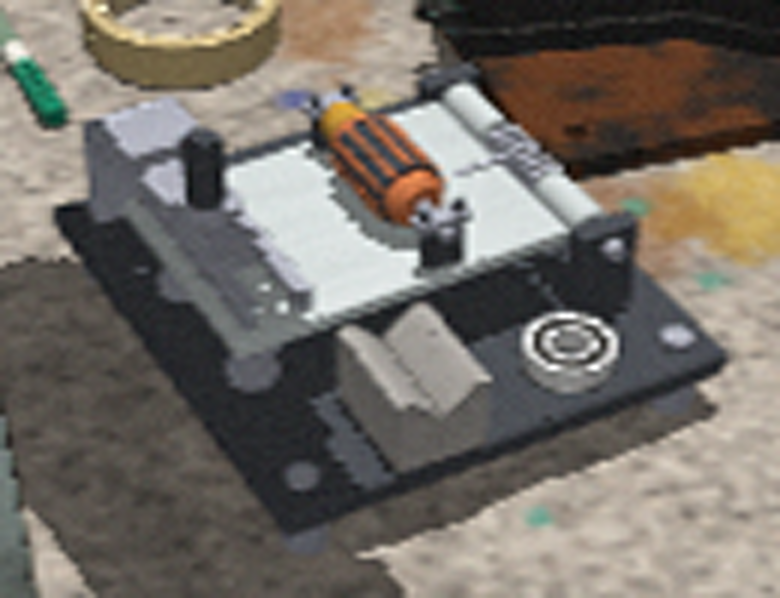

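The plate stays down, with its front corner at about (245,350). The knob at (203,170) has moved over to the keeper with the tongue under the roof, and the bearing and V-block haven't moved.

```bash
python3 -c "
from rig import *
print(job_done())"
```

```text
the job is handed in; nothing more can be done
None
```

The plate is locked level by the bolt, which I slid to its end stop under the keeper; the gripper is clear, the bearing and V-block did not move, and I handed the job in at about 11 s (no verdict was shown).

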